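# Put the eyelet press tooling away

## Robot

A 6-joint arm with a two-finger parallel gripper is mounted at the origin on the work surface. World frame = base frame: x ahead of the robot, y to its left, z up, the work surface at z = 0. Lengths are in m, angles in rad, forces in N, time in s.
With the tool pointing down it reaches from about 0.3 to 0.875 m from the base axis. Payload 6.4 kg.
Tool frame: the origin (TCP) lies at the very end of the fingers, on their centre line; the grasp point (between the pads) lies 19 mm behind it; z points along the fingers, y is the line along which they close (so a half turn about z gives the same grasp; the last joint's range is limited). The gripper opens to 85 mm and grips with 20 to 120 N. Pads are 22 mm wide; open, the fingers measure 114 mm over their backs; the gripper's body (76 mm by 85 mm) begins 54 mm behind the grasp point. The pads swing forward as they close: fully open they stand 13 mm farther back than shut.
Start: joints at [1.063, 0.181, 1.607, -0, 1.354, -0.206], TCP at [0.171, 0.549, 0.231] pointing down, gripper open.
Joint ranges: [-2.99, 2.99], [-0.89, 2.07], [0.3, 2.58], [-1.14, 4.28], [0, 2.63], [-3.12, 3.12]. Speed limits (rad/s): [2.57, 2.57, 3.01, 3.14, 3.14, 3.14].

## Interface

Orientations are given as a unit quaternion [w, x, y, z].
In Python, from bench import * gives the robot as it stands. The module is installed in compiled form; this text tells all that it offers.
- The arm moves only by the tool arm_command, never from a script. Its arguments are lists of equal length, an entry for each row: "dp": the shift along the tool's x, y, z in units of 0.25 m (1.0 is 0.25 m), a list of three; "turn": the turn, a rotation vector about the tool's x, y, z in units of 30 degrees (1.0 is 30 degrees), a list of three; "jaw": the opening, from 0 (shut) to 1 (fully open). A call has 1 to 5 rows; each row is the pose to reach, as a shift and turn from the pose commanded when the call began, along the tool's axes at that moment; what a row does not reach only later rows make up. A row lasts 1/8 s, in which the tool goes at most 62.5 mm and 10.7 degrees, less where a joint would pass 70% of its speed; a pose out of reach is approached as far as the arm can. A call with a number of a shift or a turn outside -1 to 1 is refused whole. A call with a gripper value outside its range is refused whole. The fingers move at their own pace and stop on an object; the grip force is fixed at half the most. Time passes only in rows, so rows that repeat a pose let the fingers close. It gives the time, the measured TCP pose, the force, the opening and the grip force at its end, in the units of the state.
- get_obs(): the state, without advancing time (a new reading comes with each control period).
- camera(name): name is "scene" or "side" or "wrist"; returns the picture (420x560x3 uint8, blue, green, red); there is no depth.
- get_calibration(name): a dict with "camera_matrix" (3x3 intrinsics, pixels), "R" (3x3) and "t" (3): a world point X has camera coordinates R X + t; the wrist camera has in their place "mount" (4x4, takes a point from camera to tool coordinates, whose origin is the TCP and whose axes are the flange's). Camera axes: x right, y down, z forward; pixel columns grow to the right and rows downward; lengths in m; the calibration is good to about 2 mm. The wrist camera is an equidistant fisheye: a pixel r from the principal point sees the ray r / f radians off the axis. A picture is of the moment at which its call begins: read the wrist's pose just before it. get_calibration takes no time and is no camera call.
- hand_in(): hands the job in; it is judged then, once.
The state is a dict: "time_s": time; "q": joint angles; "dq": joint speeds; "joint_efforts": joint torques, N m; "eef_pos": TCP position; "eef_rot": TCP orientation; "wrist_force": force on the tool from outside, world axes, zero at the start; "torque": the same for the moment, N m; "opening": opening from 0.0 (shut) to 1.0 (fully open); "grasp_force": force on a finger pad.
Only numpy, scipy, OpenCV 4.12 (cv2) and the standard library are available. Lean on these libraries where they do the work, as an engineer would, in place of code of your own. Each camera call takes 0.05 s, during which the arm holds its last target. There are 200 camera calls.

## Task

The eyelet run is finished: put the four steel press tools away. Set each of the three dies down flat in the wooden tray whose recess has its shape (round, square, long bar), and put the small punch in the hinged black case: open the case, let go of the punch inside it, and close the lid fully.

Things in the scene. Friction and masses are not known exactly. Their poses are not given: they have to be found in the camera images.
- die_round: Round steel die, loose, upright: a disc foot 52 mm across and 12 mm high, with a round boss 26 mm across standing on its middle up to 50 mm total height. About 0.27 kg. Origin: centre of its underside; z up along its axis. Grip it by the boss.
- die_square: Square steel die, loose, upright: a square foot 48 x 48 mm and 12 mm high, with a square boss 22 x 22 mm on its middle up to 50 mm total height, sides parallel to the foot's. About 0.3 kg. Origin: centre of its underside; x and y along its sides, z up. Grip it by the boss.
- die_bar: Bar-shaped steel die, loose: a plain block 72 mm long (its x) by 24 mm wide (its y) by 42 mm high (its z, up), a fine dark line along its top. About 0.45 kg. Origin: centre of its underside. Grip it across its 24 mm width.
- punch: Small steel punch, loose, standing upright: a disc foot 30 mm across and 8 mm high, with a thin round stem 16 mm across up to 36 mm total height. About 0.07 kg. Origin: centre of its underside; z up along its axis. Grip it by the stem.
- tray_round: Plywood tray, fixed to the table, 100 x 100 mm and 18 mm high, with a round recess 69 mm across in its middle, dark-lined, 10 mm deep (recess floor 8 mm above the table): the place of the round die. Origin: centre of its underside, directly below the recess's centre; z up.
- tray_square: Plywood tray, fixed to the table, 100 x 100 mm and 18 mm high, with a square recess 65 x 65 mm in its middle, dark-lined, 10 mm deep (recess floor 8 mm above the table), sides parallel to the tray's: the place of the square die. Origin: centre of its underside, directly below the recess's centre; x and y along its sides, z up.
- tray_bar: Plywood tray, fixed to the table, 120 mm long (its x) by 70 mm wide (its y) and 18 mm high, with a long recess 89 mm (x) by 41 mm (y) in its middle, dark-lined, 10 mm deep (recess floor 8 mm above the table): the place of the bar die. Origin: centre of its underside, directly below the recess's centre; z up.
- case: Black plastic case, fixed to the table: a box 120 mm deep (its x) by 160 mm wide (its y), 45 mm high without the lid, walls and floor 5 mm thick, one open space inside. Origin: centre of its underside; x points from the robot's side to the hinge side, z up. The hinge line runs along the far upper edge, parallel to y, through x = 60, z = 45.5 mm of the case's frame.
- case_lid (a joint): Angle of the case's lid (rad): 0 shut, growing as it opens upward and away from the robot, up to 1.9; it may start slightly ajar (up to 0.2). The lid is a panel 120 x 160 mm, 8 mm thick. Its hinge is stiff: the lid stays at any angle where it is left, and 1 to 3 N at the knob moves it.
- case_lid_handle (a point): Centre of the aluminium knob on the lid, a round head 28 mm across, 16 mm high, on a 12 mm stem, 35 mm off the lid's outer face, midway across its width, 30 mm from its front edge (lid shut: x = -30, y = 0, z = 88.5 mm of the case's frame). Pinched from its two sides along the case's y, it turns between the fingers as the lid swings. Its z points out of the lid, up when shut.
Mind the look-alikes: they are no part of the job. Leave any blue look-alike of the die_round alone.

How it is judged:
By the outcome, as a careful person would: the job done as asked, in the order asked, and still so for the second after the job is handed in, with the robot touching nothing.
It also fails if it takes over 146 s, if anything falls off the work surface, if the arm or the gripper's body presses on something with over 40 N, if the wrist force passes 120 N, or if a joint passes its speed limit or range.

## Working session

There is one attempt and no reset: what is moved stays moved. The work goes in short steps, Python scripts to look and compute and a tool call to move; the robot and the scene stay as the last step left them, time stands still between calls to the robot, and variables do not carry over. Pictures are saved under pics/ and viewed, at most 14 in all, crops included, and the job is handed in when it is done.

Besides the shell and the picture viewer there is one more tool, called after "Request:" by a JSON object that holds its "op" and its "data", one argument or row to a line. arm_command: Moves the arm, as the interface text tells. Its arguments: {"type":"object","properties":{"dp":{"type":"array"},"turn":{"type":"array"},"jaw":{"type":"array"}},"required":["dp","turn","jaw"]}

```bash
mkdir -p pics; python3 - <<'E'
from bench import *
import cv2,numpy as np
o=get_obs();print({k:np.round(v,3).tolist() for k,v in o.items()})
for n in ["scene","side","wrist"]:
    cv2.imwrite(f"pics/{n}0.png",camera(n)); c=get_calibration(n); print(n,{k:np.round(v,4).tolist() for k,v in c.items()})
E
```

```text
{'time_s': 0.0, 'q': [1.063, 0.182, 1.608, 0.0, 1.354, -0.206], 'dq': [-0.0, 0.003, 0.002, 0.001, -0.001, -0.0], 'joint_efforts': [0.001, -44.487, -35.134, -0.0, 0.009, -0.0], 'eef_pos': [0.171, 0.549, 0.23], 'eef_rot': [-0.0, 0.15, 0.989, -0.001], 'wrist_force': [-0.78, -0.137, 0.382], 'torque': [0.076, -0.023, -0.018], 'grasp_force': 0.0, 'opening': 1.002}
scene {'camera_matrix': [[380.2251, 0.0, 272.2332], [0.0, 380.2251, 211.9949], [0.0, 0.0, 1.0]], 'R': [[-0.8211, 0.5704, -0.0194], [0.4214, 0.583, -0.6947], [-0.3849, -0.5786, -0.7191]], 't': [0.3776, -0.1338, 1.0604]}
side {'camera_matrix': [[505.1146, 0.0, 274.8139], [0.0, 505.1146, 217.8594], [0.0, 0.0, 1.0]], 'R': [[0.8605, -0.5094, 0.0031], [-0.3717, -0.632, -0.68], [0.3484, 0.584, -0.7332]], 't': [-0.395, 0.2295, 1.103]}
wrist {'camera_matrix': [[325.1923, 0.0, 280.9965], [0.0, 325.1923, 209.6229], [0.0, 0.0, 1.0]], 'mount': [[-0.0009, -0.9441, -0.3296, 0.0852], [1.0, -0.0009, -0.0002, -0.0006], [-0.0001, -0.3296, 0.9441, -0.1417], [0.0, 0.0, 0.0, 1.0]]}
```

View pics/scene0.png

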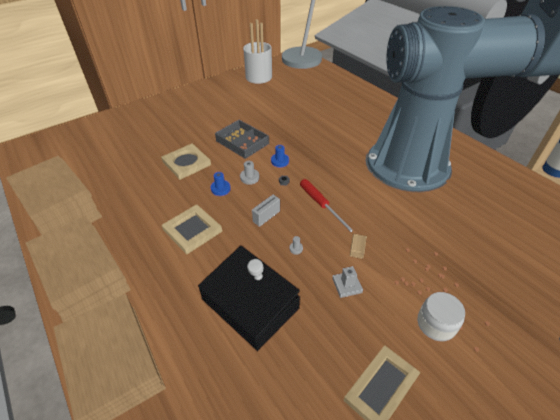

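View pics/side0.png

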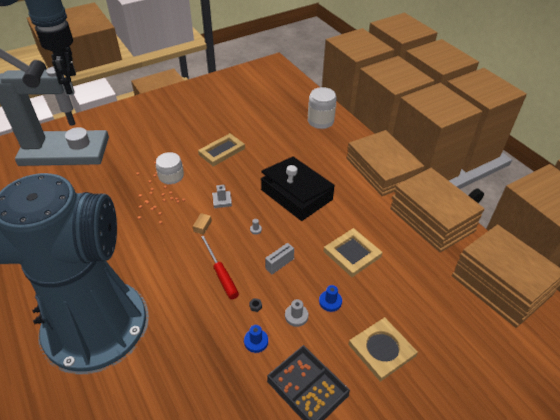

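Scene picture: grey round die (250,172), blue look-alikes (220,185) and (280,157), bar die (266,210), punch (296,246), square die (348,283), trays at (186,160) round, (192,228) square and (383,385) bar, and case (250,295) with knob (256,268). Side picture: round die (297,312), bar (280,258), punch (256,226), square die (222,195), trays (383,347), (352,250) and (221,148), and knob (291,172). Next come masks and rays.

```bash
cat > h.py <<'E'
from bench import *
import cv2,numpy as np
from scipy.spatial.transform import Rotation as Ro
C={n:get_calibration(n) for n in("scene","side","wrist")}
def pose(o):
    T=np.eye(4);q=o["eef_rot"];T[:3,:3]=Ro.from_quat([q[1],q[2],q[3],q[0]]).as_matrix();T[:3,3]=o["eef_pos"];return T
def ray(n,uv,T=None):
    c=C[n];K=np.array(c["camera_matrix"]);d=(np.array(uv,float)-K[:2,2])/K[0,0]
    if n!="wrist":
        R=np.array(c["R"]);v=R.T@np.array([*d,1]);return -R.T@np.array(c["t"]),v/np.linalg.norm(v)
    r=np.hypot(*d);s=np.sinc(r/np.pi);v=np.array([d[0]*s,d[1]*s,np.cos(r)])
    M=T@np.array(c["mount"]);return M[:3,3],M[:3,:3]@v
def plane(n,uv,z,T=None):
    o,v=ray(n,uv,T);return o+v*(z-o[2])/v[2]
def tri(*rs):
    A=sum(np.eye(3)-np.outer(v,v) for o,v in rs);b=sum((np.eye(3)-np.outer(v,v))@o for o,v in rs)
    p=np.linalg.solve(A,b);return p,max(np.linalg.norm(np.cross(p-o,v)) for o,v in rs)
def proj(n,X,T=None):
    c=C[n];K=np.array(c["camera_matrix"])
    if n!="wrist":
        p=np.array(c["R"])@X+c["t"];return (K@(p/p[2]))[:2]
    p=np.linalg.inv(T@np.array(c["mount"]))@np.array([*X,1]);a=np.arctan2(np.hypot(p[0],p[1]),p[2])
    return K[:2,2]+K[0,0]*a*p[:2]/np.hypot(p[0],p[1])
def comp(m,seed,rad=0):
    n,l,s,c=cv2.connectedComponentsWithStats(m.astype(np.uint8))
    d=np.hypot(*(np.argwhere(l>0)-np.array(seed)[::-1]).T);i=l[tuple(np.argwhere(l>0)[d.argmin()])]
    return (l==i).astype(np.uint8),s[i]
def quad(m):
    c=max(cv2.findContours(m,0,1)[0],key=cv2.contourArea);h=cv2.convexHull(c)
    return cv2.approxPolyN(h,4,ensure_convex=True).reshape(-1,2).astype(float)
E
python3 - <<'E'
from h import *
I={n:cv2.imread(f"pics/{n}0.png") for n in("scene","side")}
S={"round":((250,174),(297,312)),"bar":((266,210),(280,258)),"punch":((296,246),(256,226)),"square":((348,285),(222,197))}
for k,uv in S.items():
    r=[]
    for n,p in zip(I,uv):
        h=cv2.cvtColor(I[n],40);m=(h[...,1]<60)&(h[...,2]>70)
        M,s=comp(m,p);ys,xs=np.nonzero(M);print(k,n,s)
        r.append(ray(n,(xs.mean(),ys.mean())))
    print("  ",np.round(tri(*r),4) if 0 else [np.round(x,4) for x in tri(*r)])
# trays: light wood outer + dark recess
Tr={"tround":((186,160),(383,347)),"tsquare":((192,228),(352,250)),"tbar":((383,385),(221,148))}
for k,uv in Tr.items():
    r=[]
    for n,p in zip(I,uv):
        h=cv2.cvtColor(I[n],40);m=(h[...,1]<80)&(h[...,2]<110)
        M,s=comp(m,p);ys,xs=np.nonzero(M);print(k,n,s,np.round(plane(n,(xs.mean(),ys.mean()),.010),4))
        if k!="tround": print(np.round([plane(n,q,.013)[:2] for q in quad(M)],3).tolist())
        r.append(ray(n,(xs.mean(),ys.mean())))
    print("  ",[np.round(x,4) for x in tri(*r)])
for n,p in (("scene",(256,268)),("side",(291,171))):
    h=cv2.cvtColor(I[n],40);M,s=comp((h[...,1]<60)&(h[...,2]>120),p);print("knob",n,s)
    M,s=comp((h[...,2]<45),(245,290) if n=="scene" else (290,190));q=quad(M);print(s,q.tolist())
a=cv2.resize(I["scene"][130:350,150:420],None,fx=2.4,fy=2.4,interpolation=2)
cv2.imwrite("pics/crop.png",a)
E
```

```text
round scene [240 161  19  24 321]
round side [285 300  23  26 446]
   [array([ 0.3882, -0.2115,  0.0145]), np.float64(0.0002)]
bar scene [252 195  28  32 548]
bar side [266 243  28  31 511]
   [array([ 0.4329, -0.0653,  0.022 ]), np.float64(0.0001)]
punch scene [289 236  14  19 172]
punch side [250 219  12  15 120]
   [array([0.4357, 0.058 , 0.0115]), np.float64(0.0003)]
square scene [333 266  30  32 622]
square side [212 185  20  23 320]
   [array([0.4091, 0.197 , 0.0127]), np.float64(0.0001)]
tround scene [174 154  23  12 193] [ 0.4991 -0.3741  0.01  ]
tround side [367 334  32  27 676] [ 0.5014 -0.3695  0.01  ]
   [array([ 0.5001, -0.3705,  0.0128]), np.float64(0.0001)]
tsquare scene [176 216  32  24 422] [ 0.601  -0.1314  0.01  ]
[[0.57, -0.106], [0.627, -0.099], [0.634, -0.149], [0.575, -0.158]]
tsquare side [336 238  34  26 450] [ 0.6027 -0.1285  0.01  ]
[[0.635, -0.155], [0.578, -0.164], [0.567, -0.105], [0.626, -0.098]]
   [array([ 0.6015, -0.1296,  0.0119]), np.float64(0.0)]
tbar scene [ 359  361   47   53 1219] [0.5007 0.3829 0.01  ]
[[0.455, 0.393], [0.538, 0.409], [0.545, 0.371], [0.463, 0.355]]
tbar side [208 141  27  16 187] [0.5015 0.384  0.01  ]
[[0.542, 0.373], [0.466, 0.359], [0.459, 0.39], [0.54, 0.407]]
   [array([0.5011, 0.383 , 0.0109]), np.float64(0.0)]
knob scene [248 259  15  21 234]
[ 199  246  100  104 5552] [[309.0, 297.0], [256.0, 350.0], [193.0, 290.0], [240.0, 245.0]]
knob side [287 165  10  10  69]
[ 261  157   73   64 2655] [[343.0, 191.0], [301.0, 220.0], [246.0, 178.0], [293.0, 156.0]]
```

View pics/crop.png

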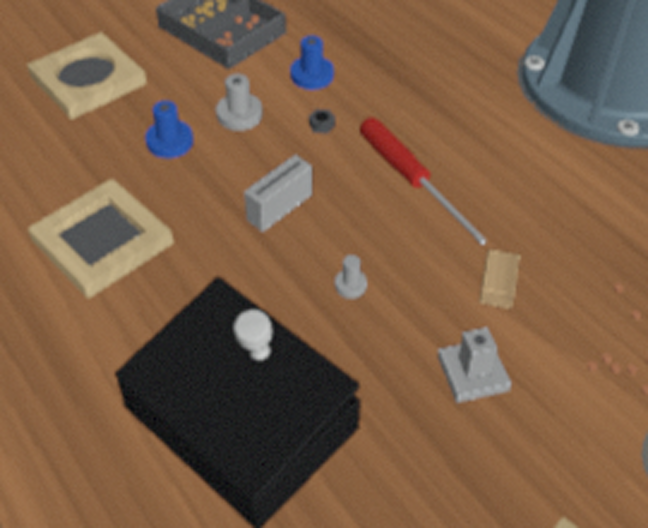

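The crop confirms the grey steel round die, with the blue ones (to its left and upper right) as look-alikes. The bar, punch, square die, three trays and the shut case are clear too. Next I go over the scene to measure with the wrist camera.

Request:
{"op": "arm_command", "data": {
  "dp": [
    [-0.7,-0.51,0],
    [-0.7,-0.51,0],
    [-0.7,-0.51,0],
    [-0.7,-0.51,0],
    [-0.7,-0.51,0]
  ],
  "turn": [
    [0,0,-0.577],
    [0,0,-0.577],
    [0,0,-0.577],
    [0,0,-0.577],
    [0,0,-0.577]
  ],
  "jaw": [1,1,1,1,1]
}}

```text
time_s: 0.78
eef_pos: [0.3013, 0.3737, 0.2312]
eef_rot: [0.0, 0.002, 1.0, -0.0]
wrist_force: [-0.3, 0.5, -0.0]
opening: 1.002
grasp_force: 0.0
```

Request:
{"op": "arm_command", "data": {
  "dp": [
    [-0.52,-0.7,0],
    [-0.52,-0.7,0],
    [-0.52,-0.7,0],
    [-0.52,-0.7,0],
    [-0.52,-0.7,0]
  ],
  "turn": [
    [0,0,0],
    [0,0,0],
    [0,0,0],
    [0,0,0],
    [0,0,0]
  ],
  "jaw": [1,1,1,1,1]
}}

```text
time_s: 1.4
eef_pos: [0.431, 0.1997, 0.2311]
eef_rot: [-0.0, 0.001, 1.0, 0.0]
wrist_force: [0.7, 0.9, -1.2]
opening: 1.0
grasp_force: 0.0
```

```bash
python3 - <<'E'
from h import *
o=get_obs();print(o["time_s"],np.round(o["eef_pos"],4),np.round(o["eef_rot"],4),np.round(o["q"],3))
cv2.imwrite("pics/w1.png",camera("wrist"));np.save("w1.npy",pose(o))
E
```

```text
1.4 [0.431  0.1997 0.2311] [-1.0e-04  1.2e-03  1.0e+00  1.0e-04] [ 0.183 -0.048  1.85   0.     1.34  -1.385]
```

Request:
{"op": "arm_command", "data": {
  "dp": [
    [0,-1,0],
    [0,-1,0],
    [0,-1,0],
    [0,-1,0],
    [0,-1,0]
  ],
  "turn": [
    [0,0,0],
    [0,0,0],
    [0,0,0],
    [0,0,0],
    [0,0,0]
  ],
  "jaw": [1,1,1,1,1]
}}

```text
time_s: 2.08
eef_pos: [0.4303, -0.0519, 0.2314]
eef_rot: [0.0, 0.002, 1.0, -0.0]
wrist_force: [0.0, 1.1, -0.5]
opening: 0.995
grasp_force: 0.0
```

Request:
{"op": "arm_command", "data": {
  "dp": [
    [0,-0.4,0],
    [0,-0.4,0],
    [0,-0.4,0],
    [0,-0.4,0]
  ],
  "turn": [
    [0,0,0],
    [0,0,0],
    [0,0,0],
    [0,0,0]
  ],
  "jaw": [1,1,1,1]
}}

```text
time_s: 2.58
eef_pos: [0.4305, -0.1475, 0.231]
eef_rot: [-0.0, -0.001, 1.0, 0.001]
wrist_force: [-0.4, -0.3, 0.1]
opening: 0.999
grasp_force: 0.0
```

```bash
python3 - <<'E'
from h import *
o=get_obs();print(o["time_s"],np.round(o["eef_pos"],4),np.round(o["eef_rot"],4),np.round(o["q"],3))
cv2.imwrite("pics/w2.png",camera("wrist"));np.save("w2.npy",pose(o))
E
```

```text
2.575 [ 0.4305 -0.1475  0.231 ] [-2.0e-04 -1.1e-03  1.0e+00  7.0e-04] [-5.920e-01 -9.600e-02  1.895e+00  1.000e-03  1.344e+00 -2.166e+00]
```

View pics/w1.png

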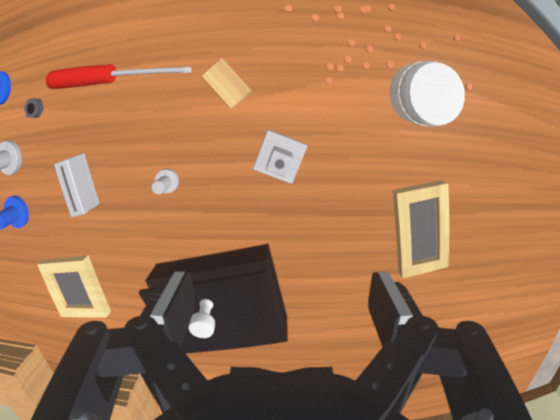

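View pics/w2.png

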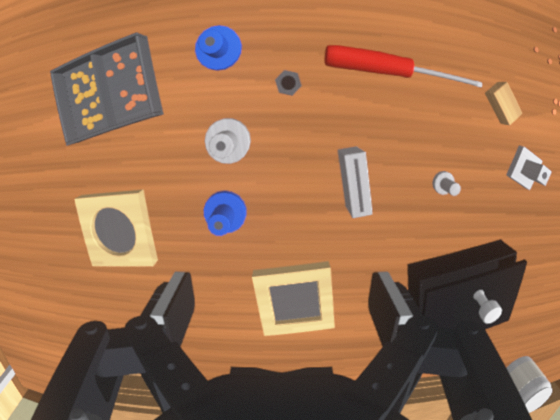

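The w1 picture shows the square die (281,158), punch foot (165,181), bar (77,186), bar tray (423,228), case (225,300) and knob head (202,322). The w2 picture shows the round die (228,141) between blue look-alikes (218,47) and (225,213), bar (356,183), punch (447,183), round tray (117,230), square tray (294,299) and knob (489,310). Now the measuring.

```bash
cat > m.py <<'E'
from h import *
W={i:(cv2.imread(f"pics/w{i}.png"),np.load(f"w{i}.npy")) for i in(1,2)}
def gm(i,p,s=60,lo=90,hi=256,b=0):
    h=cv2.cvtColor(cv2.GaussianBlur(W[i][0],(3,3),0),40);return comp((h[...,1]<s)&(h[...,2]>=lo)&(h[...,2]<hi),p)[0]
def disc(i,p,**k):
    m=gm(i,p,**k);d=cv2.distanceTransform(m,2,5);ys,xs=np.nonzero(d>d.max()-.6);return np.array([xs.mean(),ys.mean()]),d.max()
def P(i,uv,z): return plane("wrist",uv,z,W[i][1])
def T2(a,b): return [np.round(x,4).tolist() for x in tri(ray("wrist",a,W[1][1]),ray("wrist",b,W[2][1]))]
E
python3 - <<'E'
from m import *
f=lambda x:np.round(x,4).tolist()
a,r=disc(2,(235,130));print("round foot w2",a,r,f(P(2,a,.012)))
b,r1=disc(1,(165,178));c,r2=disc(2,(443,180));print("punch",b,r1,c,r2,f(P(1,b,.008)),f(P(2,c,.008)),T2(b,c))
b,r1=disc(1,(202,325));c,r2=disc(2,(489,311));print("knob",b,r1,c,r2,T2(b,c))
m=gm(1,(265,150),s=70,lo=70);q=quad(m);print("sq",q.tolist(),f([P(1,x,.012)[:2] for x in q]), f(np.mean([P(1,x,.012) for x in q],0)))
for i,p in((1,(72,186)),(2,(355,183))):
    m=gm(i,p,s=70,lo=70);q=quad(m);print("bar",i,q.tolist(),f([P(i,x,.042)[:2] for x in q]))
for k,i,p in(("tround",2,(117,230)),("tsq",2,(294,299)),("tsq",1,(72,288)),("tbar",1,(423,228))):
    m=gm(i,p,s=90,lo=30,hi=125);q=quad(m);w=np.array([P(i,x,.016)[:2] for x in q]);ys,xs=np.nonzero(m)
    print(k,i,q.tolist(),f(w),"sides",f(np.linalg.norm(w-np.roll(w,-1,0),axis=1)),"mean",f(w.mean(0)),"cen",f(P(i,(xs.mean(),ys.mean()),.01)))
# lookalike
for p in((218,47),(225,213)):
    print("blue",f(P(2,p,.02)))
o=np.hstack([cv2.resize(W[1][0][230:370,130:300],None,fx=2.3,fy=2.3,interpolation=2),cv2.resize(W[2][0][230:370,390:560],None,fx=2.3,fy=2.3,interpolation=2)])
o2=np.hstack([cv2.resize(W[1][0][140:225,45:130],None,fx=3,fy=3,interpolation=2),cv2.resize(W[2][0][140:225,315:400],None,fx=3,fy=3,interpolation=2),cv2.resize(W[1][0][120:205,240:325],None,fx=3,fy=3,interpolation=2)])
o2=cv2.copyMakeBorder(o2,0,0,0,o.shape[1]-o2.shape[1],0);cv2.imwrite("pics/c2.png",np.vstack([o,o2]))
E
```

```text
round foot w2 [227.33333333 140.33333333] 21.772097 [0.3889, -0.2079, 0.012]
punch [166.  180.5] 11.7876 [443.5 182.5] 10.3938 [0.4353, 0.0606, 0.008] [0.4359, 0.0572, 0.008] [[0.4364, 0.0592, 0.0045], 0.0003]
knob [202.  324.5] 13.590698 [490.25 311.  ] 10.7876 [[0.5733, 0.1125, 0.1], 0.0001]
sq [[307.0, 145.0], [291.0, 184.0], [252.0, 169.0], [267.0, 129.0]] [[0.3953, 0.2282], [0.4404, 0.2106], [0.4226, 0.1662], [0.3772, 0.1838]] [0.4089, 0.1972, 0.012]
bar 1 [[99.0, 203.0], [72.0, 222.0], [53.0, 163.0], [84.0, 152.0]] [[0.4519, -0.0188], [0.4769, -0.0677], [0.3992, -0.0822], [0.3892, -0.0302]]
bar 2 [[372.0, 214.0], [348.0, 218.0], [338.0, 150.0], [365.0, 145.0]] [[0.4655, -0.0466], [0.4702, -0.0738], [0.3951, -0.0889], [0.389, -0.0603]]
tround 2 [[133.0, 216.0], [133.0, 251.0], [96.0, 251.0], [96.0, 204.0]] [[0.4782, -0.3339], [0.5275, -0.3429], [0.5303, -0.4034], [0.462, -0.3875]] sides [0.0501, 0.0606, 0.0701, 0.056] mean [0.4995, -0.3669] cen [0.5006, -0.3689, 0.01]
tsq 2 [[318.0, 315.0], [276.0, 320.0], [270.0, 287.0], [316.0, 282.0]] [[0.6225, -0.0968], [0.6306, -0.1544], [0.5756, -0.1618], [0.5682, -0.1025]] sides [0.0582, 0.0556, 0.0598, 0.0546] mean [0.5992, -0.1289] cen [0.6019, -0.1284, 0.01]
tsq 1 [[89.0, 303.0], [68.0, 303.0], [55.0, 274.0], [77.0, 273.0]] [[0.622, -0.0983], [0.628, -0.1439], [0.5746, -0.1514], [0.5687, -0.1038]] sides [0.0459, 0.0539, 0.0479, 0.0537] mean [0.5983, -0.1244] cen [0.6021, -0.1289, 0.01]
tbar 1 [[436.0, 255.0], [413.0, 260.0], [411.0, 204.0], [434.0, 199.0]] [[0.5351, 0.4064], [0.5409, 0.3726], [0.4633, 0.3577], [0.4567, 0.389]] sides [0.0342, 0.079, 0.032, 0.0803] mean [0.499, 0.3814] cen [0.5001, 0.383, 0.01]
blue [0.2845, -0.2152, 0.02]
blue [0.4723, -0.2129, 0.02]
```

View pics/c2.png

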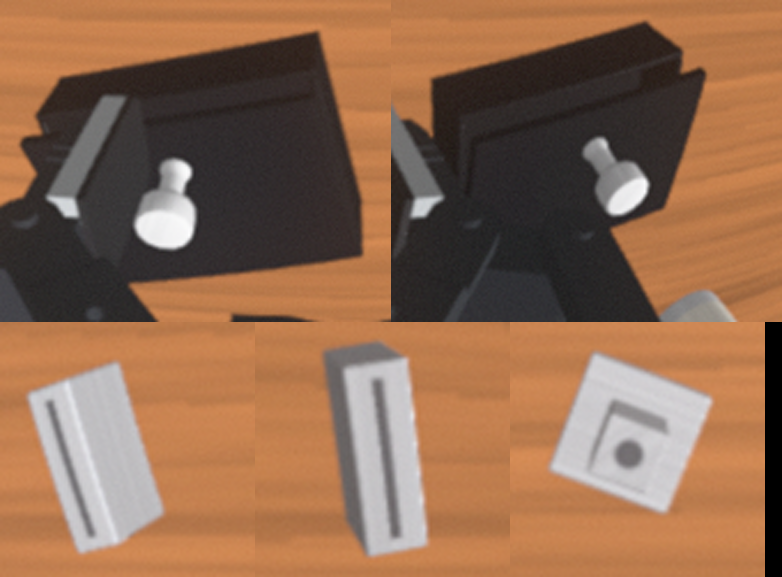

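The crop shows the lid slightly ajar, the knob white, the bar's line clear in both views and the square boss hole central.

```bash
python3 - <<'E'
from m import *
f=lambda x:np.round(x,4).tolist()
print("bar",T2((61,166.7),(356,159)),T2((76.3,211.7),(362,211.7)))
print("sqhole",f(P(1,(279.3,164),.05)),"roundhole",f(P(2,(221,146),.05)))
for i,a in((1,[(156.1,263.9),(268.3,244.3)]),(2,[(407.8,263.9),(501.7,239.6)])):
    w=np.array([P(i,x,0)[:2] for x in a]);d=w[1]-w[0];print("case front",f(w),np.linalg.norm(d),np.degrees(np.arctan2(-d[0],d[1])))
print(T2((268.3,244.3),(501.7,239.6)),T2((156.1,263.9),(407.8,263.9)))
S={n:cv2.imread(f"pics/{n}0.png") for n in("scene","side")}
# tray outer contours at z=.018 in the fixed views and wrist
for k,i,p in(("tround",2,(85,205)),("tsq",2,(262,270)),("tbar",1,(402,192))):
    h=cv2.cvtColor(W[i][0],40);m=comp((h[...,2]>150)&(h[...,1]<140)&(h[...,0]>12),p)[0];q=quad(m);w=np.array([P(i,x,.018)[:2] for x in q])
    e=np.roll(w,-1,0)-w;print(k,q.tolist(),f(w),f(np.linalg.norm(e,axis=1)),f(w.mean(0)),f(np.degrees(np.arctan2(e[:,1],e[:,0]))%90))
for n,k in(("scene",(183,152)),("side",(383,347))):
  pass
E
```

```text
bar [[0.4044, -0.0693, 0.0422], 0.0002] [[0.4634, -0.058, 0.0405], 0.0001]
sqhole [0.4095, 0.1975, 0.05] roundhole [0.3899, -0.2083, 0.05]
case front [[0.5542, 0.0269], [0.5222, 0.1827]] 0.159131251899438 11.62441949059801
case front [[0.5541, 0.0272], [0.5226, 0.1849]] 0.16084266724182072 11.312344910575616
[[0.5213, 0.1828, 0.0022], 0.0002] [[0.554, 0.027, 0.0003], 0.0]
tround [[159.0, 266.0], [91.0, 266.0], [71.0, 195.0], [144.0, 189.0]] [[0.5471, -0.3073], [0.5539, -0.4175], [0.4486, -0.4258], [0.4427, -0.3124]] [0.1104, 0.1056, 0.1135, 0.1045] [0.4981, -0.3658] [3.5104, 4.4766, 2.9585, 2.7715]
tsq [[335.0, 328.0], [263.0, 337.0], [249.0, 269.0], [331.0, 260.0]] [[0.6456, -0.0713], [0.661, -0.1731], [0.5476, -0.1877], [0.535, -0.0855]] [0.103, 0.1143, 0.103, 0.1114] [0.5973, -0.1294] [8.6388, 7.3369, 7.0324, 7.3234]
tbar [[449.0, 267.0], [400.0, 279.0], [396.0, 193.0], [449.0, 177.0]] [[0.554, 0.4307], [0.5681, 0.3577], [0.449, 0.3354], [0.4276, 0.4055]] [0.0743, 0.1212, 0.0733, 0.1289] [0.4997, 0.3823] [10.8826, 10.5906, 16.9356, 11.2678]
```

All is consistent: bar top 0.041–0.042, case yaw 11.5° with lid ≈0.13 rad, and knob z 0.100. First, the round die.

Request:
{"op": "arm_command", "data": {
  "dp": [
    [0.166,-0.242,0.5],
    [0.166,-0.242,0.5],
    [0.166,-0.242,0.5],
    [0.166,-0.242,0.5],
    [0.166,-0.242,0.5]
  ],
  "turn": [
    [0,0,0],
    [0,0,0],
    [0,0,0],
    [0,0,0],
    [0,0,0]
  ],
  "jaw": [1,1,1,1,1]
}}

```text
time_s: 3.25
eef_pos: [0.3899, -0.2097, 0.1074]
eef_rot: [0.001, -0.001, 1.0, -0.0]
wrist_force: [-0.0, -0.0, 0.4]
opening: 0.998
grasp_force: 0.0
```

Request:
{"op": "arm_command", "data": {
  "dp": [
    [0,0,0.2],
    [0,0,0.35],
    [0,0,0.35],
    [0,0,0.35]
  ],
  "turn": [
    [0,0,0],
    [0,0,0],
    [0,0,0],
    [0,0,0]
  ],
  "jaw": [1,1,1,1]
}}

```text
time_s: 3.75
eef_pos: [0.3903, -0.2109, 0.0206]
eef_rot: [0.001, -0.001, 1.0, -0.001]
wrist_force: [0.8, -0.2, 0.4]
opening: 1.001
grasp_force: 0.0
```

Request:
{"op": "arm_command", "data": {
  "dp": [
    [0,0,0],
    [0,0,0],
    [0,0,0],
    [0,0,0],
    [0,0,0]
  ],
  "turn": [
    [0,0,0],
    [0,0,0],
    [0,0,0],
    [0,0,0],
    [0,0,0]
  ],
  "jaw": [0,0,0,0,0]
}}

```text
time_s: 4.38
eef_pos: [0.389, -0.2102, 0.0195]
eef_rot: [0.0, -0.0, 1.0, 0.0]
wrist_force: [-1.3, 2.7, 9.0]
opening: 0.29
grasp_force: 58.4
```

Request:
{"op": "arm_command", "data": {
  "dp": [
    [0,0,-0.3],
    [0,0,-0.3],
    [0,0,-0.3]
  ],
  "turn": [
    [0,0,0],
    [0,0,0],
    [0,0,0]
  ],
  "jaw": [0,0,0]
}}

```text
time_s: 4.75
eef_pos: [0.389, -0.2105, 0.0943]
eef_rot: [0.001, -0.0, 1.0, -0.001]
wrist_force: [-0.3, 0.3, -4.4]
opening: 0.289
grasp_force: 59.9
```

Request:
{"op": "arm_command", "data": {
  "dp": [
    [-0.445,-0.637,0],
    [-0.445,-0.637,0],
    [-0.445,-0.637,0],
    [-0.445,-0.637,0],
    [-0.445,-0.637,0]
  ],
  "turn": [
    [0,0,0],
    [0,0,0],
    [0,0,0],
    [0,0,0],
    [0,0,0]
  ],
  "jaw": [0,0,0,0,0]
}}

```text
time_s: 5.38
eef_pos: [0.4986, -0.3681, 0.091]
eef_rot: [-0.002, 0.0, 1.0, 0.002]
wrist_force: [-0.2, 0.2, -3.3]
opening: 0.285
grasp_force: 60.0
```

Request:
{"op": "arm_command", "data": {
  "dp": [
    [0,0,0.15],
    [0,0,0.22],
    [0,0,0.24],
    [0,0,0.262],
    [0,0,0.262]
  ],
  "turn": [
    [0,0,0],
    [0,0,0],
    [0,0,0],
    [0,0,0],
    [0,0,0]
  ],
  "jaw": [0,0,0,0,0]
}}

```text
time_s: 6.0
eef_pos: [0.5003, -0.3696, 0.0288]
eef_rot: [0.0, -0.0, 1.0, -0.0]
wrist_force: [0.7, -0.1, -2.4]
opening: 0.287
grasp_force: 60.0
```

Request:
{"op": "arm_command", "data": {
  "dp": [
    [0,0,0],
    [0,0,0],
    [0,0,0],
    [0,0,-0.2],
    [0,0,-0.5]
  ],
  "turn": [
    [0,0,0],
    [0,0,0],
    [0,0,0],
    [0,0,0],
    [0,0,0]
  ],
  "jaw": [1,1,1,1,1]
}}

```text
time_s: 6.62
eef_pos: [0.4991, -0.3685, 0.1404]
eef_rot: [-0.001, -0.0, 1.0, 0.001]
wrist_force: [-0.2, 0.0, 0.4]
opening: 0.995
grasp_force: 0.0
```

Request:
{"op": "arm_command", "data": {
  "dp": [
    [0,0,-0.2],
    [0.182,1,-0.2],
    [0.182,1,-0.2],
    [0.182,1,-0.2],
    [0.182,1,-0.2]
  ],
  "turn": [
    [0,0,0],
    [0,0,0],
    [0,0,0],
    [0,0,0],
    [0,0,0]
  ],
  "jaw": [1,1,1,1,1]
}}

```text
time_s: 7.25
eef_pos: [0.4548, -0.1218, 0.1912]
eef_rot: [0.001, 0.0, 1.0, -0.0]
wrist_force: [1.2, 0.7, 0.4]
opening: 0.999
grasp_force: 0.0
```

Request:
{"op": "arm_command", "data": {
  "dp": [
    [0.182,1,0],
    [0.182,1,0],
    [0.182,1,0],
    [0.182,1,0],
    [0.182,1,0]
  ],
  "turn": [
    [0,0,0],
    [0,0,0],
    [0,0,0],
    [0,0,0],
    [0,0,0]
  ],
  "jaw": [1,1,1,1,1]
}}

```text
time_s: 7.88
eef_pos: [0.4084, 0.1301, 0.1911]
eef_rot: [0.0, -0.004, 1.0, 0.0]
wrist_force: [0.4, -0.6, 0.0]
opening: 0.995
grasp_force: 0.0
```

Request:
{"op": "arm_command", "data": {
  "dp": [
    [0,0.268,0],
    [0,0.268,0],
    [0,0.268,0],
    [0,0.268,0],
    [0,0.268,0]
  ],
  "turn": [
    [0,0,0.3],
    [0,0,0.71],
    [0,0,0.71],
    [0,0,0.71],
    [0,0,0.71]
  ],
  "jaw": [1,1,1,1,1]
}}

```text
time_s: 8.5
eef_pos: [0.41, 0.1928, 0.1909]
eef_rot: [0.0, 0.185, 0.983, -0.0]
wrist_force: [0.0, -0.7, -0.1]
opening: 1.0
grasp_force: 0.0
```

```bash
python3 - <<'E'
from h import *
o=get_obs();T=pose(o);print(o["time_s"],np.round(o["eef_pos"],4),np.round(np.degrees(np.arctan2(T[1,1],T[0,1])),2))
i=camera("side");cv2.imwrite("pics/s1.png",i);cv2.imwrite("pics/s1c.png",cv2.resize(i[280:400,230:430],None,fx=3,fy=3))
cv2.imwrite("pics/w3.png",camera("wrist"))
p=T[:3,:3].T@(np.array([.4092,.1973,.0195])-T[:3,3])/.25;print("to square",np.round(p,3))
E
```

```text
8.5 [0.41   0.1928 0.1909] 68.7
to square [0.01  0.016 0.685]
```

View pics/s1c.png

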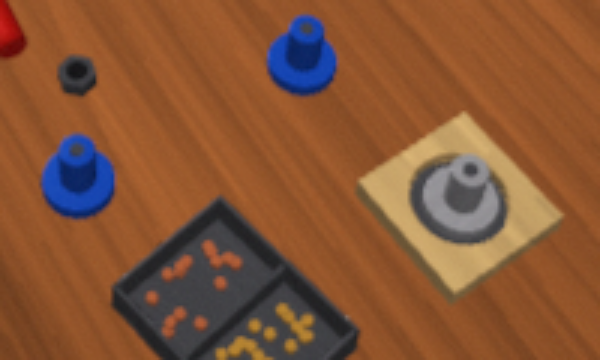

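The round die sits flat in its round tray (side-view crop (460,200)) and both blue ones are untouched. Next, the square die.

Request:
{"op": "arm_command", "data": {
  "dp": [
    [0.01,0.016,0.25],
    [0.01,0.016,0.45],
    [0.01,0.016,0.6],
    [0.01,0.016,0.685],
    [0.01,0.016,0.685]
  ],
  "turn": [
    [0,0,0],
    [0,0,0],
    [0,0,0],
    [0,0,0],
    [0,0,0]
  ],
  "jaw": [1,1,1,1,1]
}}

```text
time_s: 9.22
eef_pos: [0.4073, 0.1976, 0.0181]
eef_rot: [-0.002, 0.185, 0.983, -0.001]
wrist_force: [-0.1, -0.3, 0.2]
opening: 0.997
grasp_force: 0.0
```

Request:
{"op": "arm_command", "data": {
  "dp": [
    [0,0,0],
    [0,0,0],
    [0,0,0],
    [0,0,0],
    [0,0,0]
  ],
  "turn": [
    [0,0,0],
    [0,0,0],
    [0,0,0],
    [0,0,0],
    [0,0,0]
  ],
  "jaw": [0,0,0,0,0]
}}

```text
time_s: 9.85
eef_pos: [0.4094, 0.1982, 0.0204]
eef_rot: [0.001, 0.185, 0.983, 0.0]
wrist_force: [-1.4, -2.5, 6.8]
opening: 0.243
grasp_force: 59.8
```

Request:
{"op": "arm_command", "data": {
  "dp": [
    [0,0,-0.2],
    [0,0,-0.4],
    [0,0,-0.68],
    [0,0,-0.68],
    [0,0,-0.68]
  ],
  "turn": [
    [0,0,0],
    [0,0,-0.3],
    [0,0,-0.6],
    [0,0,-0.96],
    [0,0,-0.96]
  ],
  "jaw": [0,0,0,0,0]
}}

```text
time_s: 10.48
eef_pos: [0.4088, 0.1982, 0.1901]
eef_rot: [0.001, -0.065, 0.998, 0.0]
wrist_force: [-0.0, -0.3, -3.5]
opening: 0.25
grasp_force: 60.2
```

Request:
{"op": "arm_command", "data": {
  "dp": [
    [-0.298,-0.697,0],
    [-0.298,-0.697,0],
    [-0.298,-0.697,0],
    [-0.298,-0.697,0],
    [-0.298,-0.697,0]
  ],
  "turn": [
    [0,0,0],
    [0,0,0],
    [0,0,0],
    [0,0,0],
    [0,0,0]
  ],
  "jaw": [0,0,0,0,0]
}}

```text
time_s: 11.1
eef_pos: [0.504, 0.0352, 0.1875]
eef_rot: [-0.002, -0.064, 0.998, 0.001]
wrist_force: [-0.2, 0.0, -3.2]
opening: 0.246
grasp_force: 60.9
```

Request:
{"op": "arm_command", "data": {
  "dp": [
    [-0.298,-0.697,0],
    [-0.298,-0.697,0],
    [-0.298,-0.697,0],
    [-0.298,-0.697,0],
    [-0.298,-0.697,0]
  ],
  "turn": [
    [0,0,0],
    [0,0,0],
    [0,0,0],
    [0,0,0],
    [0,0,0]
  ],
  "jaw": [0,0,0,0,0]
}}

```text
time_s: 11.72
eef_pos: [0.6011, -0.1261, 0.1882]
eef_rot: [-0.001, -0.065, 0.998, 0.001]
wrist_force: [-0.8, -0.0, -3.8]
opening: 0.249
grasp_force: 61.4
```

```bash
cat > to.py <<'E'
import sys
from h import *
o=get_obs();T=pose(o);print(o["time_s"],np.round(o["eef_pos"],4),"toolY",np.round(np.degrees(np.arctan2(T[1,1],T[0,1])),2),"open",o["opening"],"q6",o["q"][5])
print("dp",np.round(T[:3,:3].T@(np.array(eval(sys.argv[1]))-T[:3,3])/.25,3))
E
python3 to.py .602,-.1289,.0285
```

```text
11.725 [ 0.6011 -0.1261  0.1882] toolY 97.5 open 0.24918673910233397 q6 -2.1019863967125114
dp [-0.004 -0.013  0.639]
```

Request:
{"op": "arm_command", "data": {
  "dp": [
    [-0.003,-0.008,0.25],
    [-0.003,-0.008,0.45],
    [-0.003,-0.008,0.6],
    [-0.003,-0.008,0.645],
    [-0.003,-0.008,0.645]
  ],
  "turn": [
    [0,0,0],
    [0,0,0],
    [0,0,0],
    [0,0,0],
    [0,0,0]
  ],
  "jaw": [0,0,0,0,0]
}}

```text
time_s: 12.35
eef_pos: [0.6027, -0.1275, 0.0295]
eef_rot: [-0.0, -0.066, 0.998, 0.0]
wrist_force: [0.7, -0.4, -3.5]
opening: 0.242
grasp_force: 61.4
```

Request:
{"op": "arm_command", "data": {
  "dp": [
    [0,0,0],
    [0,0,0],
    [0,0,0],
    [0,0,-0.2],
    [0,0,-0.5]
  ],
  "turn": [
    [0,0,0],
    [0,0,0],
    [0,0,0],
    [0,0,0],
    [0,0,0]
  ],
  "jaw": [1,1,1,1,1]
}}

```text
time_s: 12.98
eef_pos: [0.6017, -0.1293, 0.1403]
eef_rot: [-0.002, -0.065, 0.998, 0.001]
wrist_force: [1.5, -0.8, 0.2]
opening: 0.999
grasp_force: 0.0
```

Request:
{"op": "arm_command", "data": {
  "dp": [
    [0.628,0.35,-0.1],
    [0.628,0.35,-0.1],
    [0.628,0.35,-0.1],
    [0.628,0.35,-0.1],
    [0.628,0.35,-0.1]
  ],
  "turn": [
    [0,0,-0.11],
    [0,0,-0.11],
    [0,0,-0.11],
    [0,0,-0.11],
    [0,0,-0.11]
  ],
  "jaw": [1,1,1,1,1]
}}

```text
time_s: 13.6
eef_pos: [0.4368, -0.0639, 0.1666]
eef_rot: [0.001, -0.094, 0.996, -0.001]
wrist_force: [0.4, -0.1, 0.3]
opening: 0.999
grasp_force: 0.0
```

```bash
python3 to.py .4337,-.0638,.0115; python3 - <<'E'
from h import *
i=camera("scene");j=camera("side");o=get_obs();T=pose(o);k=camera("wrist");cv2.imwrite("pics/w4.png",k)
cv2.imwrite("pics/s2c.png",np.hstack([cv2.resize(i[180:270,140:240],None,fx=3.5,fy=3.5),cv2.resize(j[205:295,300:400],None,fx=3.5,fy=3.5)]))
E
```

```text
13.6 [ 0.4368 -0.0639  0.1666] toolY 100.81 open 0.9992942322724946 q6 -2.1748976053609996
dp [0.013 0.004 0.621]
```

View pics/s2c.png

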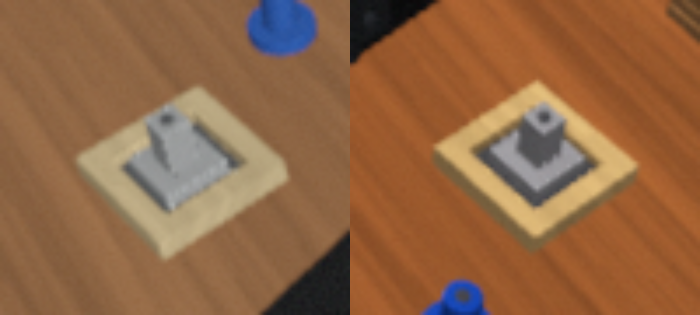

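Square die sits in its recess in both views (scene half (175,160), side half (540,155)). Next, the bar.

Request:
{"op": "arm_command", "data": {
  "dp": [
    [0.008,0.003,0.25],
    [0.008,0.003,0.45],
    [0.008,0.003,0.55],
    [0.008,0.003,0.602],
    [0.008,0.003,0.602]
  ],
  "turn": [
    [0,0,0],
    [0,0,0],
    [0,0,0],
    [0,0,0],
    [0,0,0]
  ],
  "jaw": [1,1,1,1,1]
}}

```text
time_s: 14.38
eef_pos: [0.4339, -0.0632, 0.0147]
eef_rot: [-0.001, -0.094, 0.996, 0.0]
wrist_force: [-0.0, -0.2, 1.1]
opening: 1.001
grasp_force: 0.0
```

Request:
{"op": "arm_command", "data": {
  "dp": [
    [0,0,0],
    [0,0,0],
    [0,0,0],
    [0,0,0],
    [0,0,0]
  ],
  "turn": [
    [0,0,0],
    [0,0,0],
    [0,0,0],
    [0,0,0],
    [0,0,0]
  ],
  "jaw": [0,0,0,0,0]
}}

```text
time_s: 15.0
eef_pos: [0.4345, -0.0635, 0.0161]
eef_rot: [0.001, -0.094, 0.996, -0.0]
wrist_force: [-1.8, -0.5, 5.5]
opening: 0.273
grasp_force: 59.3
```

Request:
{"op": "arm_command", "data": {
  "dp": [
    [0,0,-0.2],
    [0,0,-0.4],
    [0,0,-0.55],
    [0,0,-0.55],
    [0,0,-0.55]
  ],
  "turn": [
    [0,0,0],
    [0,0,0],
    [0,0,0],
    [0,0,0],
    [0,0,0]
  ],
  "jaw": [0,0,0,0,0]
}}

```text
time_s: 15.62
eef_pos: [0.4327, -0.0626, 0.1513]
eef_rot: [-0.001, -0.094, 0.996, 0.001]
wrist_force: [-0.5, 0.1, -4.2]
opening: 0.27
grasp_force: 60.9
```

Request:
{"op": "arm_command", "data": {
  "dp": [
    [-0.3,0.85,0],
    [-0.3,0.85,0],
    [-0.3,0.85,0],
    [-0.3,0.85,0],
    [-0.3,0.85,0]
  ],
  "turn": [
    [0,0,0],
    [0,0,0],
    [0,0,0],
    [0,0,0],
    [0,0,0]
  ],
  "jaw": [0,0,0,0,0]
}}

```text
time_s: 16.25
eef_pos: [0.4658, 0.1618, 0.15]
eef_rot: [-0.002, -0.096, 0.995, 0.0]
wrist_force: [-0.4, 0.4, -3.9]
opening: 0.275
grasp_force: 61.3
```

Request:
{"op": "arm_command", "data": {
  "dp": [
    [-0.3,0.85,0],
    [-0.3,0.85,0],
    [-0.3,0.85,0],
    [-0.3,0.85,0],
    [-0.3,0.85,0]
  ],
  "turn": [
    [0,0,0],
    [0,0,0],
    [0,0,0],
    [0,0,0],
    [0,0,0]
  ],
  "jaw": [0,0,0,0,0]
}}

```text
time_s: 16.88
eef_pos: [0.5005, 0.3832, 0.15]
eef_rot: [-0.002, -0.095, 0.995, -0.001]
wrist_force: [0.3, -1.1, -4.2]
opening: 0.271
grasp_force: 61.7
```

```bash
python3 to.py .5005,.383,.025
```

```text
16.875 [0.5005 0.3832 0.15  ] toolY 100.95 open 0.27094052688924425 q6 -1.29646002631376
dp [-0.002 -0.001  0.5  ]
```

Request:
{"op": "arm_command", "data": {
  "dp": [
    [0,0,0.25],
    [0,0,0.4],
    [0,0,0.46],
    [0,0,0.505],
    [0,0,0.505]
  ],
  "turn": [
    [0,0,0],
    [0,0,0],
    [0,0,0],
    [0,0,0],
    [0,0,0]
  ],
  "jaw": [0,0,0,0,0]
}}

```text
time_s: 17.5
eef_pos: [0.5019, 0.3821, 0.0268]
eef_rot: [0.0, -0.094, 0.996, -0.0]
wrist_force: [-0.3, -0.4, -3.7]
opening: 0.268
grasp_force: 61.5
```

Request:
{"op": "arm_command", "data": {
  "dp": [
    [0,0,0],
    [0,0,0],
    [0,0,0],
    [0,0,-0.2],
    [0,0,-0.4]
  ],
  "turn": [
    [0,0,0],
    [0,0,0],
    [0,0,0],
    [0,0,0],
    [0,0,0]
  ],
  "jaw": [1,1,1,1,1]
}}

```text
time_s: 18.12
eef_pos: [0.501, 0.3823, 0.1275]
eef_rot: [-0.0, -0.094, 0.996, -0.0]
wrist_force: [1.1, 0.8, 0.1]
opening: 0.999
grasp_force: 0.0
```

Request:
{"op": "arm_command", "data": {
  "dp": [
    [0,0,-0.25],
    [0,0,-0.25],
    [-0.04,-0.559,-0.25],
    [-0.04,-0.559,-0.25],
    [-0.04,-0.559,-0.25]
  ],
  "turn": [
    [0,0,0],
    [0,0,0],
    [0,0,0],
    [0,0,0],
    [0,0,0]
  ],
  "jaw": [1,1,1,1,1]
}}

```text
time_s: 18.75
eef_pos: [0.5381, 0.244, 0.1887]
eef_rot: [-0.0, -0.093, 0.996, -0.0]
wrist_force: [0.2, 1.5, -0.5]
opening: 0.999
grasp_force: 0.0
```

```bash
python3 to.py .5733,.1125,.081; python3 - <<'E'
from h import *
i=camera("scene");j=camera("side");o=get_obs();T=pose(o);k=camera("wrist");cv2.imwrite("pics/w5.png",k);np.save("w5.npy",T)
s=lambda a,n,X:cv2.resize(a[int(n[1])-45:int(n[1])+45,int(n[0])-50:int(n[0])+50],None,fx=3.5,fy=3.5)
X=np.array([.5,.383,.03]);cv2.imwrite("pics/s3c.png",np.hstack([s(i,np.minimum(proj("scene",X),[505,374]),X),s(j,proj("side",X),X)]))
E
```

```text
18.75 [0.5381 0.244  0.1887] toolY 100.62 open 0.9987462428410556 q6 -1.5306397905594826
dp [-0.042 -0.543  0.431]
```

View pics/s3c.png

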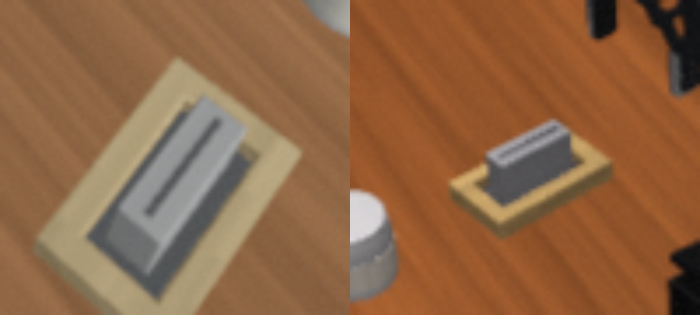

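View pics/w5.png

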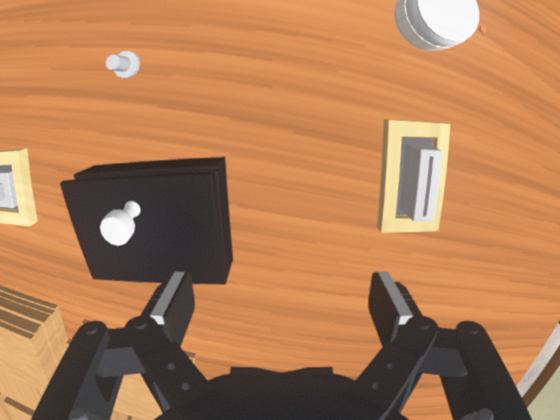

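Bar sits flat in its tray (scene half (185,170), side half (530,160); wrist view (428,180)). The wrist view also shows the knob (117,228) and the punch (125,64). Next I grip the knob.

Request:
{"op": "arm_command", "data": {
  "dp": [
    [-0.042,-0.545,0],
    [-0.042,-0.545,0],
    [-0.042,-0.545,0],
    [-0.042,-0.545,0]
  ],
  "turn": [
    [0,0,-0.03],
    [0,0,-0.03],
    [0,0,-0.03],
    [0,0,-0.03]
  ],
  "jaw": [1,1,1,1]
}}

```text
time_s: 19.4
eef_pos: [0.5733, 0.1162, 0.1888]
eef_rot: [-0.0, -0.102, 0.995, 0.0]
wrist_force: [-0.1, 0.8, 0.4]
opening: 1.001
grasp_force: 0.0
```

Request:
{"op": "arm_command", "data": {
  "dp": [
    [0,0,0.2],
    [0,0,0.35],
    [0,0,0.43],
    [0,0,0.43],
    [0,0,0.43]
  ],
  "turn": [
    [0,0,0],
    [0,0,0],
    [0,0,0],
    [0,0,0],
    [0,0,0]
  ],
  "jaw": [1,1,1,1,1]
}}

```text
time_s: 20.02
eef_pos: [0.5746, 0.1159, 0.0831]
eef_rot: [0.001, -0.103, 0.995, -0.0]
wrist_force: [0.3, -0.8, -0.5]
opening: 0.998
grasp_force: 0.0
```

Request:
{"op": "arm_command", "data": {
  "dp": [
    [0,0,0],
    [0,0,0],
    [0,0,0],
    [0,0,0],
    [0,0,0]
  ],
  "turn": [
    [0,0,0],
    [0,0,0],
    [0,0,0],
    [0,0,0],
    [0,0,0]
  ],
  "jaw": [0,0,0,0,0]
}}

```text
time_s: 20.65
eef_pos: [0.5738, 0.1126, 0.0821]
eef_rot: [-0.0, -0.102, 0.995, -0.002]
wrist_force: [-1.8, -10.4, 3.4]
opening: 0.304
grasp_force: 58.6
```

```bash
python3 to.py .5733,.1125,.081
```

```text
20.65 [0.5738 0.1126 0.0821] toolY 101.7 open 0.30370287823423414 q6 -1.7798311715939017
dp [0.002 0.    0.005]
```

Request:
{"op": "arm_command", "data": {
  "dp": [
    [-0.028,-0.012,-0.038],
    [-0.07,-0.012,-0.081],
    [-0.118,-0.012,-0.118],
    [-0.17,-0.012,-0.146],
    [-0.226,-0.012,-0.167]
  ],
  "turn": [
    [0,0,0],
    [0,0,0],
    [0,0,0],
    [0,0,0],
    [0,0,0]
  ],
  "jaw": [0,0,0,0,0]
}}

```text
time_s: 21.28
eef_pos: [0.6294, 0.1241, 0.1235]
eef_rot: [-0.001, -0.102, 0.995, -0.0]
wrist_force: [-2.6, -1.2, -8.7]
opening: 0.3
grasp_force: 59.3
```

```bash
python3 to.py .5733,.1125,.081
```

```text
21.275 [0.6294 0.1241 0.1235] toolY 101.75 open 0.30039226959676557 q6 -1.7655892640631652
dp [0.229 0.    0.17 ]
```

Following the arc well; I continue.

Request:
{"op": "arm_command", "data": {
  "dp": [
    [-0.059,0,-0.012],
    [-0.118,0,-0.015],
    [-0.178,0,-0.009],
    [-0.236,0,0.006],
    [-0.291,0,0.029]
  ],
  "turn": [
    [0,0,0],
    [0,0,0],
    [0,0,0],
    [0,0,0],
    [0,0,0]
  ],
  "jaw": [0,0,0,0,0]
}}

```text
time_s: 21.9
eef_pos: [0.7013, 0.1392, 0.117]
eef_rot: [-0.0, -0.102, 0.995, 0.0]
wrist_force: [-6.3, -0.5, -0.0]
opening: 0.303
grasp_force: 60.0
```

```bash
python3 to.py .5733,.1125,.081; python3 - <<'E'
from h import *
i=camera("scene");j=camera("side");cv2.imwrite("pics/s4c.png",np.hstack([cv2.resize(i[190:350,170:330],None,fx=2.4,fy=2.4),cv2.resize(j[100:260,210:370],None,fx=2.4,fy=2.4)]))
E
```

```text
21.9 [0.7013 0.1392 0.117 ] toolY 101.75 open 0.3030953333878361 q6 -1.7455627330694008
dp [ 0.523 -0.     0.144]
```

View pics/s4c.png

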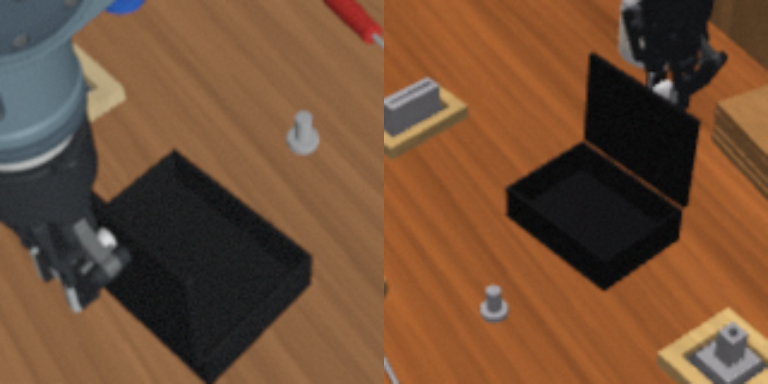

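The lid is open to about 90° (side half (640,130)) and the punch stands at (493,305). I release the knob and go to the punch.

Request:
{"op": "arm_command", "data": {
  "dp": [
    [0,0,0],
    [0,0,0],
    [0,0,0],
    [0,0,-0.15],
    [0,0,-0.4]
  ],
  "turn": [
    [0,0,0],
    [0,0,0],
    [0,0,0],
    [0,0,0],
    [0,0,0]
  ],
  "jaw": [1,1,1,1,1]
}}

```text
time_s: 22.62
eef_pos: [0.6987, 0.1382, 0.214]
eef_rot: [-0.003, -0.102, 0.995, 0.0]
wrist_force: [0.8, 0.1, 0.0]
opening: 0.997
grasp_force: 0.0
```

Request:
{"op": "arm_command", "data": {
  "dp": [
    [0,0,-0.2],
    [0,0,-0.2],
    [0.55,-0.048,-0.2],
    [0.55,-0.048,-0.2],
    [0.55,-0.048,-0.2]
  ],
  "turn": [
    [0,0,0],
    [0,0,0],
    [0,0,0],
    [0,0,0],
    [0,0,0]
  ],
  "jaw": [1,1,1,1,1]
}}

```text
time_s: 23.25
eef_pos: [0.564, 0.0984, 0.264]
eef_rot: [-0.002, -0.102, 0.995, 0.0]
wrist_force: [0.5, 0.7, 0.0]
opening: 1.001
grasp_force: 0.0
```

Request:
{"op": "arm_command", "data": {
  "dp": [
    [0.553,-0.049,0],
    [0.553,-0.049,0],
    [0.553,-0.049,0],
    [0.553,-0.049,0.3],
    [0.553,-0.049,0.3]
  ],
  "turn": [
    [0,0,0],
    [0,0,0],
    [0,0,0],
    [0,0,0],
    [0,0,0]
  ],
  "jaw": [1,1,1,1,1]
}}

```text
time_s: 23.88
eef_pos: [0.4338, 0.059, 0.1882]
eef_rot: [-0.003, -0.102, 0.995, 0.001]
wrist_force: [-0.7, -0.2, -0.3]
opening: 1.0
grasp_force: 0.0
```

```bash
python3 to.py .436,.059,.0125; python3 - <<'E'
from h import *
o=get_obs();T=pose(o);k=camera("wrist");cv2.imwrite("pics/w6.png",k);np.save("w6.npy",T)
print(proj("wrist",np.array([.436,.059,.008]),T),proj("wrist",np.array([.436,.059,.036]),T))
h=cv2.cvtColor(cv2.GaussianBlur(k,(3,3),0),40);m=comp((h[...,1]<60)&(h[...,2]>90),proj("wrist",np.array([.436,.059,.008]),T))[0]
d=cv2.distanceTransform(m,2,5);ys,xs=np.nonzero(d>d.max()-.6);print(xs.mean(),ys.mean(),d.max(),plane("wrist",(xs.mean(),ys.mean()),.008,T))
E
```

```text
23.875 [0.4338 0.059  0.1882] toolY 101.7 open 0.9996804464959032 q6 -1.912430127339861
dp [-0.012 -0.003  0.703]
[280.79958651 187.64955606] [280.82346675 195.37039451]
281.0 187.5 13.784498 [0.43580283 0.05916929 0.008     ]
```

Request:
{"op": "arm_command", "data": {
  "dp": [
    [-0.008,-0.002,0.25],
    [-0.008,-0.002,0.45],
    [-0.008,-0.002,0.62],
    [-0.008,-0.002,0.703],
    [-0.008,-0.002,0.703]
  ],
  "turn": [
    [0,0,0],
    [0,0,0],
    [0,0,0],
    [0,0,0],
    [0,0,0]
  ],
  "jaw": [1,1,1,1,1]
}}

```text
time_s: 24.55
eef_pos: [0.4382, 0.0587, 0.015]
eef_rot: [-0.001, -0.102, 0.995, 0.0]
wrist_force: [-0.7, 0.9, 0.9]
opening: 0.999
grasp_force: 0.0
```

Request:
{"op": "arm_command", "data": {
  "dp": [
    [0,0,0],
    [0,0,0],
    [0,0,0],
    [0,0,0],
    [0,0,0]
  ],
  "turn": [
    [0,0,0],
    [0,0,0],
    [0,0,0],
    [0,0,0],
    [0,0,0]
  ],
  "jaw": [0,0,0,0,0]
}}

```text
time_s: 25.18
eef_pos: [0.438, 0.0586, 0.0161]
eef_rot: [0.0, -0.102, 0.995, -0.0]
wrist_force: [-1.2, 0.1, 7.5]
opening: 0.158
grasp_force: 58.4
```

Request:
{"op": "arm_command", "data": {
  "dp": [
    [0,0,0],
    [0,0,-0.2],
    [0,0,-0.4],
    [0,0,-0.5],
    [0,0,-0.5]
  ],
  "turn": [
    [0,0,0],
    [0,0,0],
    [0,0,0],
    [0,0,0],
    [0,0,0]
  ],
  "jaw": [0,0,0,0,0]
}}

```text
time_s: 25.8
eef_pos: [0.4391, 0.0585, 0.1423]
eef_rot: [0.002, -0.102, 0.995, -0.001]
wrist_force: [0.0, 0.4, -1.8]
opening: 0.161
grasp_force: 58.6
```

Request:
{"op": "arm_command", "data": {
  "dp": [
    [-0.2,0.03,0],
    [-0.4,0.06,0],
    [-0.617,0.097,0],
    [-0.617,0.097,0],
    [-0.617,0.097,0]
  ],
  "turn": [
    [0,0,0],
    [0,0,0],
    [0,0,0],
    [0,0,0],
    [0,0,0]
  ],
  "jaw": [0,0,0,0,0]
}}

```text
time_s: 26.42
eef_pos: [0.5819, 0.1137, 0.1379]
eef_rot: [-0.002, -0.102, 0.995, 0.0]
wrist_force: [-0.4, -0.1, -1.6]
opening: 0.161
grasp_force: 58.7
```

```bash
python3 to.py .582,.114,.0185
```

```text
26.425 [0.5819 0.1137 0.1379] toolY 101.73 open 0.16110770427942683 q6 -1.7824292454148207
dp [-0.003  0.001  0.478]
```

Request:
{"op": "arm_command", "data": {
  "dp": [
    [0,0,0.2],
    [0,0,0.35],
    [0,0,0.43],
    [0,0,0.474],
    [0,0,0.474]
  ],
  "turn": [
    [0,0,0],
    [0,0,0],
    [0,0,0],
    [0,0,0],
    [0,0,0]
  ],
  "jaw": [0,0,0,0,0]
}}

```text
time_s: 27.05
eef_pos: [0.5842, 0.1136, 0.0226]
eef_rot: [0.001, -0.102, 0.995, -0.0]
wrist_force: [0.2, -0.3, -0.5]
opening: 0.16
grasp_force: 58.9
```

Request:
{"op": "arm_command", "data": {
  "dp": [
    [0,0,0],
    [0,0,0],
    [0,0,0],
    [0,0,-0.1],
    [0,0,-0.3]
  ],
  "turn": [
    [0,0,0],
    [0,0,0],
    [0,0,0],
    [0,0,0],
    [0,0,0]
  ],
  "jaw": [0.8,0.8,0.8,0.8,0.8]
}}

```text
time_s: 27.68
eef_pos: [0.5815, 0.1137, 0.0953]
eef_rot: [-0.003, -0.102, 0.995, 0.0]
wrist_force: [0.9, -0.1, 0.5]
opening: 0.801
grasp_force: 0.0
```

Request:
{"op": "arm_command", "data": {
  "dp": [
    [0,0,-0.3],
    [0,0,-0.65],
    [0,0,-0.65],
    [0,0,-0.65],
    [0,0,-0.65]
  ],
  "turn": [
    [0,0,0],
    [0,0,0],
    [0,0,0],
    [0,0,0],
    [0,0,0]
  ],
  "jaw": [1,1,1,1,1]
}}

```text
time_s: 28.3
eef_pos: [0.5831, 0.1138, 0.2584]
eef_rot: [-0.001, -0.102, 0.995, 0.0]
wrist_force: [0.3, -0.4, -1.0]
opening: 0.999
grasp_force: 0.0
```

```bash
python3 to.py .7013,.1392,.22; python3 - <<'E'
from h import *
j=camera("side");k=camera("wrist");cv2.imwrite("pics/s5c.png",np.hstack([cv2.resize(k,None,fx=.75,fy=.75),cv2.resize(j[100:260,210:370],(315,315))]))
E
```

```text
28.3 [0.5831 0.1138 0.2584] toolY 101.72 open 0.9994641574712019 q6 -1.7822996266417162
dp [-0.484  0.004  0.153]
```

View pics/s5c.png

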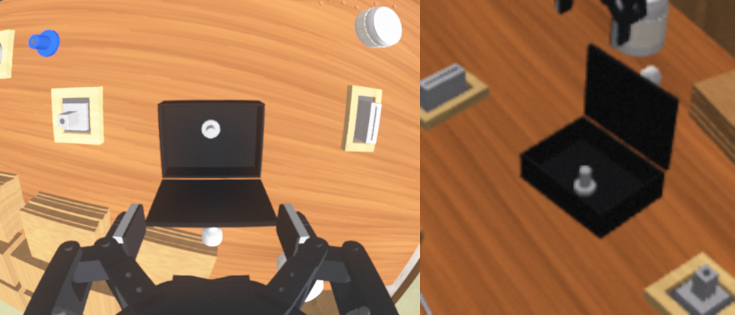

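Punch stands inside the case (wrist half (210,128), side half (585,183)) and the lid is upright. Next I regrip the knob and close.

Request:
{"op": "arm_command", "data": {
  "dp": [
    [-0.25,0.004,0],
    [-0.484,0.004,0],
    [-0.484,0.004,0],
    [-0.484,0.004,0],
    [-0.484,0.004,0]
  ],
  "turn": [
    [0,0,0],
    [0,0,0],
    [0,0,0],
    [0,0,0],
    [0,0,0]
  ],
  "jaw": [1,1,1,1,1]
}}

```text
time_s: 29.02
eef_pos: [0.701, 0.1392, 0.2598]
eef_rot: [-0.0, -0.102, 0.995, -0.0]
wrist_force: [0.2, -0.2, 0.1]
opening: 0.999
grasp_force: 0.0
```

Request:
{"op": "arm_command", "data": {
  "dp": [
    [0,0,0.2],
    [0,0,0.4],
    [0,0,0.566],
    [0,0,0.566],
    [0,0,0.566]
  ],
  "turn": [
    [0,0,0],
    [0,0,0],
    [0,0,0],
    [0,0,0],
    [0,0,0]
  ],
  "jaw": [1,1,1,1,1]
}}

```text
time_s: 29.65
eef_pos: [0.703, 0.1393, 0.1209]
eef_rot: [0.002, -0.102, 0.995, -0.0]
wrist_force: [0.4, 1.2, 1.1]
opening: 0.997
grasp_force: 0.0
```

Request:
{"op": "arm_command", "data": {
  "dp": [
    [0,0,0],
    [0,0,0],
    [0,0,0],
    [0,0,0],
    [0,0,0]
  ],
  "turn": [
    [0,0,0],
    [0,0,0],
    [0,0,0],
    [0,0,0],
    [0,0,0]
  ],
  "jaw": [0,0,0,0,0]
}}

```text
time_s: 30.28
eef_pos: [0.7025, 0.1395, 0.1187]
eef_rot: [0.001, -0.102, 0.995, 0.0]
wrist_force: [-0.1, 1.6, 5.5]
opening: 0.297
grasp_force: 58.8
```

```bash
python3 to.py .7013,.1392,.117
```

```text
30.275 [0.7025 0.1395 0.1187] toolY 101.72 open 0.29745388688962354 q6 -1.7448162175667412
dp [ 0.005 -0.     0.007]
```

Request:
{"op": "arm_command", "data": {
  "dp": [
    [0.055,0,-0.023],
    [0.113,0,-0.038],
    [0.172,0,-0.044],
    [0.232,0,-0.041],
    [0.291,0,-0.029]
  ],
  "turn": [
    [0,0,0],
    [0,0,0],
    [0,0,0],
    [0,0,0],
    [0,0,0]
  ],
  "jaw": [0,0,0,0,0]
}}

```text
time_s: 30.9
eef_pos: [0.6325, 0.1248, 0.1267]
eef_rot: [0.003, -0.102, 0.995, 0.0]
wrist_force: [3.8, 0.8, 2.0]
opening: 0.303
grasp_force: 59.5
```

Request:
{"op": "arm_command", "data": {
  "dp": [
    [0.056,0,0.02],
    [0.108,0,0.049],
    [0.156,0,0.086],
    [0.198,0,0.128],
    [0.233,0,0.177]
  ],
  "turn": [
    [0,0,0],
    [0,0,0],
    [0,0,0],
    [0,0,0],
    [0,0,0]
  ],
  "jaw": [0,0,0,0,0]
}}

```text
time_s: 31.52
eef_pos: [0.5736, 0.1124, 0.0817]
eef_rot: [0.0, -0.102, 0.995, -0.0]
wrist_force: [-1.3, -0.7, 5.2]
opening: 0.3
grasp_force: 60.9
```

```bash
python3 to.py .5674,.111,.0695
```

```text
31.525 [0.5736 0.1124 0.0817] toolY 101.73 open 0.2998125122379085 q6 -1.7843353916608273
dp [ 0.026 -0.     0.049]
```

Request:
{"op": "arm_command", "data": {
  "dp": [
    [0.012,0,0.022],
    [0.024,0,0.045],
    [0.026,0,0.055],
    [0.026,0,0.055]
  ],
  "turn": [
    [0,0,0],
    [0,0,0],
    [0,0,0],
    [0,0,0]
  ],
  "jaw": [0,0,0,0]
}}

```text
time_s: 32.02
eef_pos: [0.5687, 0.1113, 0.0718]
eef_rot: [0.001, -0.102, 0.995, -0.0]
wrist_force: [-15.2, -1.7, 35.7]
opening: 0.3
grasp_force: 63.9
```

A 36 N reaction means the lid is on its stop. I ease off, release, retreat and measure the knob.

Request:
{"op": "arm_command", "data": {
  "dp": [
    [-0.008,0,-0.01],
    [-0.008,0,-0.01],
    [-0.008,0,-0.01],
    [-0.008,0,-0.01],
    [-0.008,0,-0.01]
  ],
  "turn": [
    [0,0,0],
    [0,0,0],
    [0,0,0],
    [0,0,0],
    [0,0,0]
  ],
  "jaw": [0,0,1,1,1]
}}

```text
time_s: 32.65
eef_pos: [0.5689, 0.1118, 0.0689]
eef_rot: [-0.0, -0.102, 0.995, 0.0]
wrist_force: [0.6, -0.1, 1.6]
opening: 0.919
grasp_force: 0.0
```

Request:
{"op": "arm_command", "data": {
  "dp": [
    [0,0,0],
    [0,0,-0.2],
    [0,0,-0.4],
    [0,0,-0.6],
    [0,0,-0.6]
  ],
  "turn": [
    [0,0,0],
    [0,0,0],
    [0,0,0],
    [0,0,0],
    [0,0,0]
  ],
  "jaw": [1,1,1,1,1]
}}

```text
time_s: 33.28
eef_pos: [0.5722, 0.1118, 0.2248]
eef_rot: [0.005, -0.102, 0.995, -0.001]
wrist_force: [0.2, 0.5, -0.7]
opening: 1.001
grasp_force: 0.0
```

Request:
{"op": "arm_command", "data": {
  "dp": [
    [0.8,0,-0.2],
    [0.8,0,-0.2],
    [0.8,0,-0.2],
    [0.8,0,-0.2],
    [0.8,0,-0.2]
  ],
  "turn": [
    [0,0,0],
    [0,0,0],
    [0,0,0],
    [0,0,0],
    [0,0,0]
  ],
  "jaw": [1,1,1,1,1]
}}

```text
time_s: 33.9
eef_pos: [0.3727, 0.0711, 0.2693]
eef_rot: [0.0, -0.102, 0.995, -0.0]
wrist_force: [0.2, 0.3, -0.7]
opening: 1.005
grasp_force: 0.0
```

```bash
python3 - <<'E'
from h import *
o=get_obs();T=pose(o);k=camera("wrist");i=camera("scene");j=camera("side");print(o["eef_pos"])
r=[]
for n,I,Tt in(("scene",i,None),("side",j,None),("wrist",k,T)):
    for z in(.0885,):
        p=proj(n,np.array([.5674,.111,z]),Tt);h=cv2.cvtColor(cv2.GaussianBlur(I,(3,3),0),40);m=comp((h[...,1]<60)&(h[...,2]>120),p)[0]
        d=cv2.distanceTransform(m,2,5);ys,xs=np.nonzero(d>d.max()-.3);c=(xs.mean(),ys.mean());print(n,np.round(p,1),np.round(c,1),d.max());r.append(ray(n,c,Tt))
print(tri(*r),tri(r[0],r[2]),tri(r[1],r[2]))
p=proj("wrist",np.array([.5674,.111,.06]),T);a,b=int(p[0]),int(p[1]);a=max(a,100);
cv2.imwrite("pics/s6c.png",np.hstack([cv2.resize(k[max(b-75,0):max(b-75,0)+150,a-100:a+100],(400,300)),cv2.resize(j[125:245,220:380],(400,300))]))
E
```

```text
[0.37274323 0.07107728 0.26932351]
scene [258.  269.8] [258.7 268.3] 7.1937995
side [289.2 174.5] [289. 174.] 4.9968996
wrist [281.4 335.1] [281.5 334.5] 10.5907
(array([0.56557464, 0.11050177, 0.09063629]), np.float64(0.0009335486830346788)) (array([0.56507414, 0.1104136 , 0.09022833]), np.float64(0.0003199351683745403)) (array([0.56637796, 0.11105265, 0.08961421]), np.float64(0.0008048506764492644))
```

View pics/s6c.png

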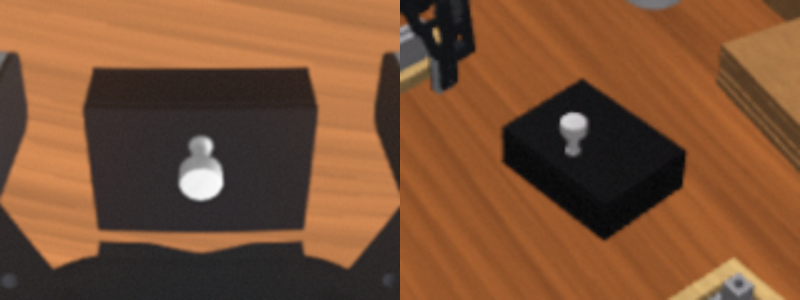

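The lid looks shut, with the knob at z≈0.090 against 0.0885 (within error). To be sure, I press lightly on the knob with shut fingers.

Request:
{"op": "arm_command", "data": {
  "dp": [
    [-0.8,0,0],
    [-0.8,0,0],
    [-0.8,0,0],
    [-0.8,0,0],
    [-0.8,0,0]
  ],
  "turn": [
    [0,0,0],
    [0,0,0],
    [0,0,0],
    [0,0,0],
    [0,0,0]
  ],
  "jaw": [0,0,0,0,0]
}}

```text
time_s: 34.67
eef_pos: [0.5693, 0.112, 0.2676]
eef_rot: [-0.002, -0.102, 0.995, 0.0]
wrist_force: [-0.4, -0.2, -0.3]
opening: -0.003
grasp_force: 0.0
```

Request:
{"op": "arm_command", "data": {
  "dp": [
    [0,0,0.2],
    [0,0,0.4],
    [0,0,0.64],
    [0,0,0.64],
    [0,0,0.64]
  ],
  "turn": [
    [0,0,0],
    [0,0,0],
    [0,0,0],
    [0,0,0],
    [0,0,0]
  ],
  "jaw": [0,0,0,0,0]
}}

```text
time_s: 35.3
eef_pos: [0.5702, 0.1117, 0.1122]
eef_rot: [0.001, -0.102, 0.995, -0.0]
wrist_force: [-0.9, -0.2, 0.8]
opening: 0.002
grasp_force: 0.0
```

```bash
python3 to.py .5674,.111,.0965
```

```text
35.3 [0.5702 0.1117 0.1122] toolY 101.72 open 0.002324212156291344 q6 -1.7859864258995868
dp [ 0.012 -0.     0.063]
```

Request:
{"op": "arm_command", "data": {
  "dp": [
    [0.01,0,0.03],
    [0.01,0,0.052],
    [0.01,0,0.06],
    [0.01,0,0.066],
    [0.01,0,0.066]
  ],
  "turn": [
    [0,0,0],
    [0,0,0],
    [0,0,0],
    [0,0,0],
    [0,0,0]
  ],
  "jaw": [0,0,0,0,0]
}}

```text
time_s: 35.92
eef_pos: [0.5673, 0.1112, 0.0963]
eef_rot: [0.0, -0.102, 0.995, -0.0]
wrist_force: [-9.8, -1.2, 21.3]
opening: -0.002
grasp_force: 10.6
```

The knob top stays at 0.0963 (shut value 0.0965) under 21 N, so the lid is fully closed. I retreat and hand in.

Request:
{"op": "arm_command", "data": {
  "dp": [
    [0,0,-0.2],
    [0,0,-0.45],
    [0,0,-0.65],
    [0,0,-0.65],
    [0,0,-0.65]
  ],
  "turn": [
    [0,0,0],
    [0,0,0],
    [0,0,0],
    [0,0,0],
    [0,0,0]
  ],
  "jaw": [0,0,0,0,0]
}}

```text
time_s: 36.55
eef_pos: [0.5665, 0.1113, 0.2552]
eef_rot: [-0.0, -0.102, 0.995, 0.0]
wrist_force: [-0.2, -0.5, -0.9]
opening: -0.001
grasp_force: 0.0
```

```bash
python3 - <<'E'
from bench import *
o=get_obs();print(o["eef_pos"],o["wrist_force"],o["time_s"]);print(hand_in())
E
```

```text
[0.56645577 0.11129393 0.25515743] [-0.17416316 -0.52308639 -0.92924964] 36.55
the job is handed in; nothing more can be done
None
```

The job is handed in at 36.6 s: all three dies sit in their matching trays, the punch stands inside the case, and the lid is fully shut.

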